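Line up the carver's mallets by size

ROBOT

A 7-joint arm with a two-finger parallel gripper is mounted at the origin on the work surface. World frame = base frame: x ahead of the robot, y to its left, z up, the work surface at z = 0. Lengths are in m, angles in rad, forces in N, time in s.
With the tool pointing down it reaches from about 0.4 to 0.85 m from the base axis. Payload 4.5 kg.
Tool frame: the origin (TCP) lies midway between the tips of the shut fingers; the grasp point (between the pads) lies 19 mm behind it; z points along the fingers, y is the line along which they close (so a half turn about z gives the same grasp; the last joint's range is limited). The gripper opens to 88 mm and grips with 3 to 60 N. Pads are 18 mm wide; open, the fingers measure 123 mm over their backs; the gripper's body (75 mm by 187 mm) begins 45 mm behind the grasp point.
Start: joints at [1.356, 0.689, -0.195, 1.565, 0.157, 0.902, -0.215], TCP at [0.154, -0.606, 0.239] pointing down, gripper open.
Joint ranges: [-3.01, 3.01], [-0.46, 2.08], [-1.47, 1.51], [0.13, 2.56], [-1, 4.14], [0.04, 2.09], [-2.66, 2.66]. Speed limits (rad/s): [2.57, 2.57, 3.14, 3.14, 3.14, 3.14, 3.14].

INTERFACE

Orientations are given as a unit quaternion [x, y, z, w].
In Python, from plant import * gives the robot as it stands.
- The arm moves only by the tool send_rows, never from a script. Its argument "targets" is a list of rows, each a list of 2 entries, a list of its own where there are three numbers: the shift along the tool's x, y, z in units of 0.3 m (1.0 is 0.3 m), then the turn, a rotation vector about the tool's x, y, z in units of pi rad (1.0 is pi rad). A call has 1 to 12 rows; each row is the pose to reach, as a shift and turn from the pose commanded when the call began, along the tool's axes at that moment, turning the shorter way round; what a row does not reach only later rows make up. A row lasts 1/8 s, in which the tool goes at most 62.5 mm and 10.7 degrees, less where a joint would pass 70% of its speed; a pose out of reach is approached as far as the arm can. A call with a number of a shift or a turn outside -1 to 1 is refused whole. A call with a gripper value outside its range is refused whole. "fingers" is the opening, from 0 (shut) to 1 (fully open), set as the call begins (left out, the last holds). The fingers move at their own pace and stop on an object; "newtons" is the grip in N (left out, the last holds). Time passes only in rows, so rows that repeat a pose let the fingers close. It gives the time, the measured TCP pose, the force, the opening and the grip force at its end, in the units of the state.
- get_state(): the state, without advancing time (a new reading comes with each control period).
- snapshot(name): name is "scene" or "top" or "wrist"; returns a dict with "img" (420x560x3 uint8, blue, green, red), "fx", "fy", "cx", "cy" (pixels), "cam_to_world" (4x4, takes a point from camera to world coordinates); the wrist camera has in their place "T_tool_cam" (4x4, takes a point from camera to tool coordinates, whose origin is the TCP and whose axes are the flange's). Camera axes: x right, y down, z forward; pixel columns grow to the right and rows downward; lengths in m; the calibration is good to about 2 mm. A picture is of the moment at which its call begins: read the wrist's pose just before it. There is no depth.
- finish_job(): hands the job in; it is judged then, once.
The state is a dict: "clock": time; "q": joint angles; "qd": joint speeds; "joint_torque": joint torques, N m; "tool_pos": TCP position; "eef_rot": TCP orientation; "contact_force": force on the tool from outside, world axes, zero at the start; "moment": the same for the moment, N m; "opening": opening from 0.0 (shut) to 1.0 (fully open); "finger_force": force on a finger pad.
Only numpy, scipy, OpenCV 4.12 (cv2) and the standard library are available. Lean on these libraries where they do the work, as an engineer would, in place of code of your own. Each camera call takes 0.05 s, during which the arm holds its last target. There are 200 camera calls.

TASK

Put the four round mallets away on the wooden ledge in order of size, one standing handle-up on the middle of each cork mark: the largest next to the stone end block, then the next largest and so on down to the smallest next to the tin cup. Set them down gently and don't knock any of them over.

Things in the scene. Friction and masses are not known exactly. Their poses are not given: they have to be found in the camera images.
- mallet_44: Stubby round carver's mallet, smallest of four: off-white nylon head (cone, 44 mm across at its flat foot, 50 mm high), then a plain round wooden handle, 26 mm diameter, straight up to 112 mm above the foot; thin brass ferrule between. Loose, 0.08 to 0.5 kg, starts standing on its foot on the table. Origin: centre of the foot's underside; z up the handle; yaw does not matter.
- mallet_56: Stubby round carver's mallet, second smallest of four: off-white nylon head (cone, 56 mm across at its flat foot, 54 mm high), then a plain round wooden handle, 26 mm diameter, straight up to 116 mm above the foot; thin brass ferrule between. Loose, 0.08 to 0.5 kg, starts standing on its foot on the table. Origin: centre of the foot's underside; z up the handle; yaw does not matter.
- mallet_68: Stubby round carver's mallet, second largest of four: off-white nylon head (cone, 68 mm across at its flat foot, 58 mm high), then a plain round wooden handle, 26 mm diameter, straight up to 120 mm above the foot; thin brass ferrule between. Loose, 0.08 to 0.5 kg, starts standing on its foot on the table. Origin: centre of the foot's underside; z up the handle; yaw does not matter.
- mallet_80: Stubby round carver's mallet, largest of four: off-white nylon head (cone, 80 mm across at its flat foot, 62 mm high), then a plain round wooden handle, 26 mm diameter, straight up to 124 mm above the foot; thin brass ferrule between. Loose, 0.08 to 0.5 kg, starts standing on its foot on the table. Origin: centre of the foot's underside; z up the handle; yaw does not matter.
- mark_a: One of four identical round cork marks, 60 mm across with a small dark centre dot, flush in the ledge's top, in one row along it about 95 mm apart. Fixed, no bump. Origin: centre of the mark, at the ledge's top face. The letters say nothing about the order along the row, which changes at every start: read the positions.
- mark_b: One of four identical round cork marks, 60 mm across with a small dark centre dot, flush in the ledge's top, in one row along it about 95 mm apart. Fixed, no bump. Origin: centre of the mark, at the ledge's top face. The letters say nothing about the order along the row, which changes at every start: read the positions.
- mark_c: One of four identical round cork marks, 60 mm across with a small dark centre dot, flush in the ledge's top, in one row along it about 95 mm apart. Fixed, no bump. Origin: centre of the mark, at the ledge's top face. The letters say nothing about the order along the row, which changes at every start: read the positions.
- mark_d: One of four identical round cork marks, 60 mm across with a small dark centre dot, flush in the ledge's top, in one row along it about 95 mm apart. Fixed, no bump. Origin: centre of the mark, at the ledge's top face. The letters say nothing about the order along the row, which changes at every start: read the positions.
- ledge: Low dark wooden ledge, fixed: a board 100 mm deep (its x), 540 mm long (its y), 12 mm thick, with a 30 mm high lip along its far edge (x = 50 to 62 mm). Origin: centre of the board's underside, on the table; y along the row, x away from the robot, z up; top face at z = 12 mm. The marks lie on its centre line near y = -142, -47, 48 and 143 mm (each within 6 mm).
- stone_end: Rough pinkish stone end block, about 70 x 52 mm and 65 mm high, fixed on one end of the ledge, 238 mm from its middle; which end changes. A fixed open steel tin cup, 54 mm across and 62 mm high, stands on the other end. Origin: centre of the block's underside, on the ledge's top.
Not all that is in view belongs to the job. Leave any green or pink look-alike of the mallet_68 alone.

How it is judged:
By the outcome, as a careful person would: the job done as asked, in the order asked, and still so for the second after the job is handed in, with the robot touching nothing.
It also fails if it takes over 106 s, if anything falls off the work surface, if the arm or the gripper's body presses on something with over 40 N, if the wrist force passes 120 N, or if a joint passes its speed limit or range.

## Working session

There is one attempt and no reset: what is moved stays moved. The work goes in short steps, Python scripts to look and compute and a tool call to move; the robot and the scene stay as the last step left them, time stands still between calls to the robot, and variables do not carry over. Pictures are saved under pics/ and viewed, at most 14 in all, crops included, and the job is handed in when it is done.

Besides the shell and the picture viewer there is one more tool, called by a JSON object that holds its "name" and its "arguments". send_rows: Moves the arm, as the interface text tells. Its arguments: {"type":"object","properties":{"targets":{"type":"array"},"fingers":{"type":"number"},"newtons":{"type":"number"}},"required":["targets"]}

```bash
mkdir -p pics
python3 - <<'E'
from plant import *
import cv2
s=get_state();print(s["clock"],s["tool_pos"],s["eef_rot"],s["opening"])
for n in("scene","top"):
    d=snapshot(n);cv2.imwrite(f"pics/{n}0.png",d["img"]);print(n,d["fx"],d["fy"],d["cx"],d["cy"],d["cam_to_world"])
E
```

```text
0.0 [ 0.15370708 -0.60515306  0.23790113] [ 9.92266494e-01  1.24122382e-01 -1.68046210e-04 -9.00477240e-04] 0.998968562044303
scene 523.6857165504362 523.6857165504362 285.2659278162171 211.02820965103592 [[ 0.85957524  0.29807277 -0.41506992  0.99589913]
 [ 0.51094318 -0.51438501  0.68872718 -0.77709432]
 [-0.00821493 -0.80408998 -0.59445086  0.70758694]
 [ 0.          0.          0.          1.        ]]
top 532.2310595235973 532.2310595235973 284.58990511446945 215.0156379172216 [[-0.00857004 -0.99506402  0.09886431  0.43124881]
 [-0.99995878  0.00882456  0.00213741 -0.00525642]
 [-0.0029993  -0.09884192 -0.99509863  1.1003549 ]
 [ 0.          0.          0.          1.        ]]
```

View pics/scene0.png

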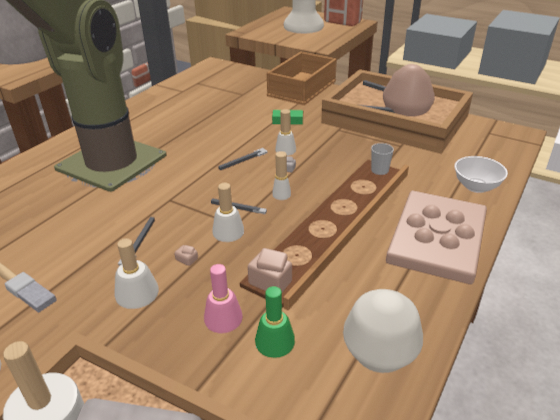

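View pics/top0.png

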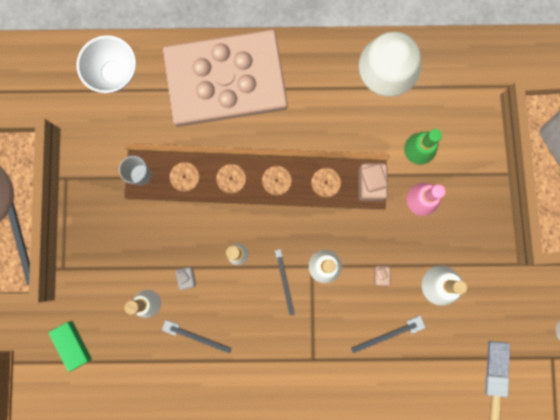

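The top view shows the ledge with the tin cup at its left end (133,170) and the stone at its right end (373,182). The marks are at about (184,177), (231,179), (277,181) and (326,183). The white mallets are near (147,304), (237,255), (325,267) and (442,286). The green and pink look-alikes at (422,148) and (425,198) stay put.

```bash
cat > h.py <<'E'
import numpy as np, cv2
def ray(d,uv,z,T=None):
    T=d["cam_to_world"] if T is None else T
    v=T[:3,:3]@np.array([(uv[0]-d["cx"])/d["fx"],(uv[1]-d["cy"])/d["fy"],1.]); o=T[:3,3]
    return o+v*(z-o[2])/v[2]
def proj(d,p,T=None):
    T=d["cam_to_world"] if T is None else T
    c=T[:3,:3].T@(np.asarray(p)-T[:3,3]); return np.array([d["cx"]+d["fx"]*c[0]/c[2],d["cy"]+d["fy"]*c[1]/c[2]])
E
python3 - <<'E'
from plant import *
from h import *
d=snapshot("top");im=d["img"];hsv=cv2.cvtColor(im,cv2.COLOR_BGR2HSV)
m=((hsv[...,1]<60)&(hsv[...,2]>120)).astype(np.uint8)
n,l,st,c=cv2.connectedComponentsWithStats(m)
for i in range(1,n):
    if st[i,4]>60 and c[i][1]>100:print("white",st[i],c[i].round(1))
# dark dots inside marks
g=cv2.cvtColor(im,cv2.COLOR_BGR2GRAY)
for u,v in((184,177),(231,179),(277,181),(326,183)):
    w=hsv[v-22:v+23,u-22:u+23];mm=((w[...,2]>120)).astype(np.uint8)
    cs,_=cv2.findContours(mm,cv2.RETR_EXTERNAL,cv2.CHAIN_APPROX_NONE);k=max(cs,key=cv2.contourArea)
    e=cv2.fitEllipse(cv2.convexHull(k));p=np.array(e[0])+[u-22,v-22]
    print("mark",p.round(1),np.round(e[1],1),ray(d,p,.012).round(4))
for n,(u,v) in dict(cup=(133,170),stone=(373,182)).items():print(n,ray(d,(u,v),.075).round(3))
def crop(u,v):return cv2.resize(im[v-37:v+37,u-50:u+50],None,fx=4,fy=4,interpolation=cv2.INTER_CUBIC)
cv2.imwrite("pics/c1.png",np.vstack([np.hstack([crop(147,304),crop(237,255)]),np.hstack([crop(325,267),crop(442,286)])]))
E
```

```text
white [540 112  20  52 577] [552.4 135.6]
white [119 156  28  28 426] [135.3 169.6]
white [229 244  19  21 133] [240.6 256. ]
white [275 249   7  15  63] [278.1 254.1]
white [308 251  34  32 681] [323.8 266.4]
white [176 267  19  23 332] [185.1 277.9]
white [ 422  266   39   39 1034] [438.9 285. ]
white [134 291  27  27 434] [148.6 303. ]
white [407 316  18  17 194] [415.9 323.8]
white [162 320  18  15 158] [169.6 327.1]
white [ 485  342   25   55 1201] [497.6 369.2]
mark [195.1 175.6] [ 42.4 166.9] [0.623  0.1818 0.012 ]
mark [230.2 176.6] [ 40.6 126.8] [0.6203 0.1089 0.012 ]Traceback (most recent call last):
  File "<stdin>", line 13, in <module>
cv2.error: OpenCV(4.12.0) /io/opencv/modules/imgproc/src/shapedescr.cpp:361: error: (-201:Incorrect size of input array) There should be at least 5 points to fit the ellipse in function 'fitEllipseNoDirect'
```

Run:
```python
from plant import *
from h import *
d=snapshot("top");im=d["img"];hsv=cv2.cvtColor(im,cv2.COLOR_BGR2HSV)
g=im[...,1]
P=[]
for u,v in((184,177),(231,179),(277,181),(326,183)):
    w=g[v-20:v+21,u-20:u+21];_,mm=cv2.threshold(w,0,1,cv2.THRESH_OTSU)
    mm=cv2.morphologyEx(mm,cv2.MORPH_OPEN,np.ones((3,3),np.uint8))
    cs,_=cv2.findContours(mm,cv2.RETR_EXTERNAL,cv2.CHAIN_APPROX_NONE);k=max(cs,key=cv2.contourArea)
    e=cv2.fitEllipse(cv2.convexHull(k));p=np.array(e[0])+[u-20,v-20]
    P.append(ray(d,p,.012));print("mark",p.round(1),np.round(e[1],1),P[-1].round(4))
print([np.linalg.norm(a-b).round(4) for a,b in zip(P,P[1:])])
m=((hsv[...,1]<60)&(hsv[...,2]>120)).astype(np.uint8)
for n,(u,v) in {80:(442,286),68:(325,267),56:(147,304),44:(237,255)}.items():
    w=np.zeros_like(m);w[v-30:v+30,u-30:u+30]=m[v-30:v+30,u-30:u+30]
    nn,l,st,c=cv2.connectedComponentsWithStats(w);i=1+np.argmax(st[1:,4])
    pts=np.argwhere(l==i)[:,::-1].astype(np.float32)
    # plane foot circle: enclosing circle of the mask cast on the table
    q=np.array([ray(d,p,0.004)[:2] for p in pts],np.float32);print(n,cv2.minEnclosingCircle(q))
def crop(u,v):return cv2.resize(im[v-37:v+37,u-50:u+50],None,fx=4,fy=4,interpolation=cv2.INTER_CUBIC)
cv2.imwrite("pics/c1.png",np.vstack([np.hstack([crop(147,304),crop(237,255)]),np.hstack([crop(325,267),crop(442,286)])]))
```

```text
mark [183.9 176.3] [28.6 29. ] [0.6218 0.205  0.012 ]
mark [230.5 178.1] [28.8 29.3] [0.6171 0.1083 0.012 ]
mark [276.3 180. ] [28.6 29.1] [0.6123 0.0137 0.012 ]
mark [325.6 182. ] [28.5 29.4] [ 0.6072 -0.0883  0.012 ]
[np.float64(0.0968), np.float64(0.0948), np.float64(0.102)]
80 ((0.39390674233436584, -0.3217776119709015), 0.04181303456425667)
68 ((0.43326807022094727, -0.0839233323931694), 0.033972565084695816)
56 ((0.36077484488487244, 0.2808455526828766), 0.028736047446727753)
44 ((0.46009159088134766, 0.09450331330299377), 0.021323254331946373)
```

View pics/c1.png

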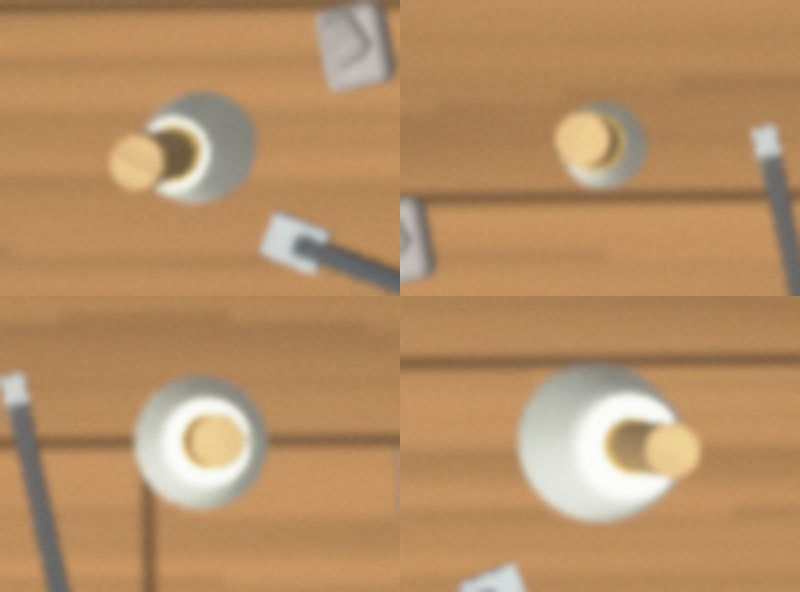

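The crops confirm the sizes: mallet_56 top left, mallet_44 top right, mallet_68 bottom left and mallet_80 bottom right. The handle tops are at crop pixels (136,162), (583,139), (217,440) and (672,449). I'll check these against the foot positions.

Run:
```python
from plant import *
from h import *
d=snapshot("top");s=snapshot("scene")
for n,(u,v),h in((56,(130.6,307.1),.116),(44,(232.4,252.4),.112),(68,(328.9,265.6),.120),(80,(459.6,286.8),.124)):
    p=ray(d,(u,v),h);print(n,p.round(4),"scene px of top",proj(s,p).round(0),"of foot",proj(s,[p[0],p[1],0]).round(0))
```

```text
56 [0.3623 0.2799 0.116 ] scene px of top [285. 111.] of foot [286. 150.]
44 [0.4607 0.0942 0.112 ] scene px of top [281. 154.] of foot [281. 195.]
68 [ 0.4347 -0.0836  0.12  ] scene px of top [224. 186.] of foot [229. 232.]
80 [ 0.3943 -0.3201  0.124 ] scene px of top [125. 243.] of foot [138. 293.]
```

{"name": "send_rows", "arguments": {"targets": [[[0.2,-0.12,0.025],[0,0,0.02]],[[0.4,-0.24,0.05],[0,0,0.04]],[[0.6,-0.36,0.075],[0,0,0.06]],[[0.75,-0.45,0.09],[0,0,0.079]],[[0.81,-0.482,0.1],[0,0,0.0792]],[[0.81,-0.482,0.1],[0,0,0.0792]],[[0.81,-0.482,0.1],[0,0,0.0792]]], "fingers": 1.0, "newtons": 30}}

```text
clock: 1.18
tool_pos: [0.3528, -0.4069, 0.2088]
eef_rot: [1.0, -0.001, -0.0, 0.001]
contact_force: [0.7, -1.0, -0.1]
opening: 1.0
finger_force: 0.0
```

Run:
```python
from plant import *
from h import *
s=get_state();print(s["clock"],s["tool_pos"].round(4) if hasattr(s["tool_pos"],"round") else s["tool_pos"],s["eef_rot"],s["q"],s["contact_force"])
```

```text
1.175 [ 0.3528 -0.4069  0.2088] [ 9.99999556e-01 -6.92625671e-04 -3.63106561e-04  5.24812938e-04] [ 0.82165385  0.61462613 -0.0837607   1.86356167  0.08016758  0.66643353
 -0.88206919] [ 0.66653281 -0.95547044 -0.14371183]
```

{"name": "send_rows", "arguments": {"targets": [[[0.07,-0.15,0]],[[0.137,-0.29,0]],[[0.137,-0.29,0.05]],[[0.137,-0.29,0.18]],[[0.137,-0.29,0.3]],[[0.137,-0.29,0.38]],[[0.137,-0.29,0.417]],[[0.137,-0.29,0.417]]]}}

```text
$.targets[0]: bad value
```

{"name": "send_rows", "arguments": {"targets": [[[0.07,-0.15,0],[0,0,0]],[[0.137,-0.29,0],[0,0,0]],[[0.137,-0.29,0.05],[0,0,0]],[[0.137,-0.29,0.18],[0,0,0]],[[0.137,-0.29,0.3],[0,0,0]],[[0.137,-0.29,0.38],[0,0,0]],[[0.137,-0.29,0.417],[0,0,0]],[[0.137,-0.29,0.417],[0,0,0]]]}}

```text
clock: 2.17
tool_pos: [0.3942, -0.3198, 0.0834]
eef_rot: [1.0, -0.001, -0.0, 0.0]
contact_force: [0.8, 0.3, 1.5]
opening: 1.005
finger_force: 0.0
```

Run:
```python
from plant import *
from h import *
for n in("wrist","scene"):
    d=snapshot(n);cv2.imwrite(f"pics/{n}1.png",d["img"])
a=cv2.imread("pics/wrist1.png");b=cv2.imread("pics/scene1.png")
cv2.imwrite("pics/p1.png",np.hstack([cv2.resize(a,(400,300)),cv2.resize(b[150:400,0:333],(400,300))]))
```

```text
(no output)
```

View pics/p1.png

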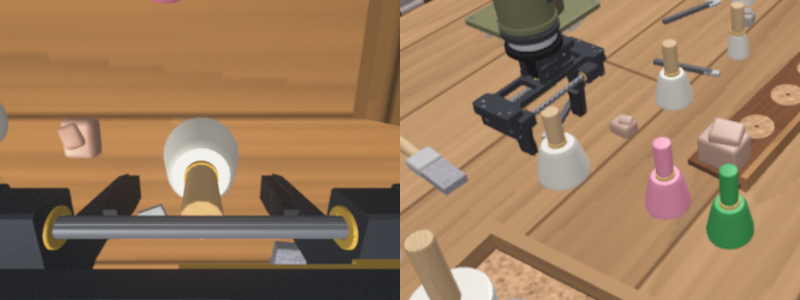

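The handle sits centred between the open fingers: it is at (201,190) in the left half, with fingers at x≈120 and 280. Next I close and lift.

{"name": "send_rows", "arguments": {"targets": [[[0,0,0],[0,0,0]],[[0,0,0],[0,0,0]],[[0,0,0],[0,0,0]],[[0,0,0],[0,0,0]],[[0,0,0],[0,0,0]],[[0,0,0],[0,0,0]]], "fingers": 0, "newtons": 30}}

```text
clock: 3.02
tool_pos: [0.395, -0.3188, 0.0836]
eef_rot: [1.0, 0.0, 0.0, 0.0]
contact_force: [-0.1, -0.6, 0.0]
opening: 0.345
finger_force: 0.0
```

{"name": "send_rows", "arguments": {"targets": [[[0,0,0],[0,0,0]],[[0,0,0],[0,0,0]],[[0,0,0],[0,0,0]],[[0,0,-0.05],[0,0,0]],[[0,0,-0.15],[0,0,0]],[[0,0,-0.25],[0,0,0]],[[0,0,-0.3],[0,0,0]],[[0,0,-0.3],[0,0,0]]]}}

```text
clock: 4.03
tool_pos: [0.3952, -0.3186, 0.1749]
eef_rot: [1.0, 0.0, 0.001, 0.0]
contact_force: [-0.6, -0.9, -4.8]
opening: 0.286
finger_force: 30.0
```

{"name": "send_rows", "arguments": {"targets": [[[0.05,-0.05,-0.05],[0,0,0]],[[0.15,-0.15,-0.1],[0,0,0]],[[0.28,-0.29,-0.1],[0,0,0]],[[0.41,-0.44,-0.1],[0,0,0]],[[0.53,-0.58,-0.1],[0,0,0]],[[0.63,-0.69,-0.1],[0,0,0]],[[0.69,-0.75,-0.1],[0,0,0]],[[0.707,-0.77,-0.1],[0,0,0]],[[0.707,-0.77,-0.1],[0,0,0]],[[0.707,-0.77,-0.1],[0,0,0]]]}}

```text
clock: 5.28
tool_pos: [0.6055, -0.0897, 0.2033]
eef_rot: [1.0, -0.001, -0.001, 0.001]
contact_force: [-0.7, 0.1, -4.9]
opening: 0.28
finger_force: 30.0
```

Run:
```python
from plant import *
from h import *
s=get_state();print(s["tool_pos"],s["q"])
d=snapshot("scene");cv2.imwrite("pics/s2.png",d["img"]);print(proj(d,[.607,-.088,.012]))
```

```text
[ 0.60554423 -0.08974076  0.20328768] [ 0.07324979  0.71117311 -0.00384512  1.64711363  0.00551896  0.78528194
 -1.50675663]
[296.99905115 255.4048042 ]
```

View pics/s2.png

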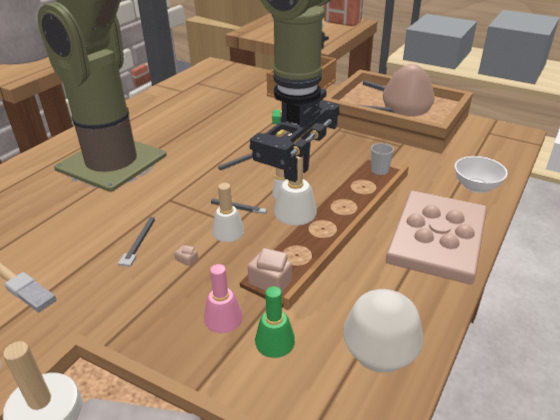

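The mallet hangs upright at (296,195). The mark projects to (297,255), which matches the picture, and the ledge and stone are clear. Lowering now.

{"name": "send_rows", "arguments": {"targets": [[[0.004,-0.005,0.06],[0,0,0]],[[0.004,-0.005,0.15],[0,0,0]],[[0.004,-0.005,0.24],[0,0,0]],[[0.004,-0.005,0.3],[0,0,0]],[[0.004,-0.005,0.335],[0,0,0]],[[0.004,-0.005,0.345],[0,0,0]],[[0.004,-0.005,0.345],[0,0,0]]]}}

```text
clock: 6.2
tool_pos: [0.6087, -0.0864, 0.1006]
eef_rot: [1.0, -0.0, 0.001, 0.0]
contact_force: [1.1, -0.2, -3.4]
opening: 0.286
finger_force: 30.0
```

{"name": "send_rows", "arguments": {"targets": [[[0,0,0.004],[0,0,0]],[[0,0,0.007],[0,0,0]],[[0,0,0.01],[0,0,0]],[[0,0,0.01],[0,0,0]]]}}

```text
clock: 6.7
tool_pos: [0.6082, -0.0863, 0.0971]
eef_rot: [1.0, 0.0, -0.0, 0.0]
contact_force: [-0.1, 0.3, -5.3]
opening: 0.287
finger_force: 30.0
```

{"name": "send_rows", "arguments": {"targets": [[[0,0,0.002],[0,0,0]],[[0,0,0.004],[0,0,0]],[[0,0,0.004],[0,0,0]]]}}

```text
clock: 7.08
tool_pos: [0.6082, -0.0863, 0.0958]
eef_rot: [1.0, 0.0, -0.0, 0.0]
contact_force: [0.1, 0.5, -4.6]
opening: 0.282
finger_force: 30.0
```

{"name": "send_rows", "arguments": {"targets": [[[0,0,0.002],[0,0,0]],[[0,0,0.004],[0,0,0]],[[0,0,0.004],[0,0,0]]]}}

```text
clock: 7.45
tool_pos: [0.6084, -0.0866, 0.0955]
eef_rot: [1.0, -0.0, 0.0, 0.0]
contact_force: [-1.8, -1.0, 4.3]
opening: 0.282
finger_force: 30.0
```

{"name": "send_rows", "arguments": {"targets": [[[0,0,0],[0,0,0]],[[0,0,0],[0,0,0]],[[0,0,0],[0,0,0]],[[0,0,0],[0,0,0]],[[0,0,-0.05],[0,0,0]],[[0,0,-0.15],[0,0,0]],[[0,0,-0.28],[0,0,0]],[[0,0,-0.38],[0,0,0]],[[0,0,-0.4],[0,0,0]],[[0,0,-0.4],[0,0,0]]], "fingers": 0.8}}

```text
clock: 8.7
tool_pos: [0.6081, -0.0863, 0.2149]
eef_rot: [1.0, -0.0, 0.0, 0.0]
contact_force: [-0.3, 0.1, -0.6]
opening: 0.8
finger_force: 0.0
```

Run:
```python
from plant import *
from h import *
s=get_state();print(s["tool_pos"],s["opening"])
d=snapshot("scene");im=d["img"];print("expect foot",proj(d,[.607,-.088,.012]),"top",proj(d,[.607,-.088,.136]))
cv2.imwrite("pics/s3.png",cv2.resize(im[120:330,180:460],(800,600)))
```

```text
[ 0.60810606 -0.08625152  0.21489005] 0.8000038152652708
expect foot [296.99905115 255.4048042 ] top [297.3386889  205.24678318]
```

View pics/s3.png

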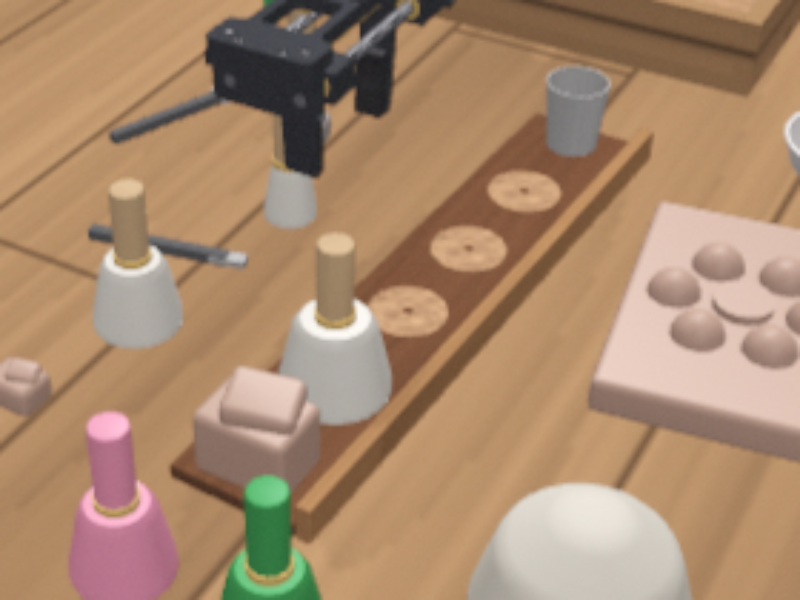

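mallet_80 stands upright on its mark: its handle top is at about (298,205) against an expected (297,205). Next is mallet_68.

{"name": "send_rows", "arguments": {"targets": [[[-0.1,0,0],[0,0,0]],[[-0.25,-0.01,0],[0,0,0]],[[-0.4,-0.01,0],[0,0,0]],[[-0.53,-0.01,0],[0,0,0]],[[-0.578,-0.01,0.03],[0,0,0]],[[-0.578,-0.01,0.12],[0,0,0]],[[-0.578,-0.01,0.25],[0,0,0]],[[-0.578,-0.01,0.37],[0,0,0]],[[-0.578,-0.01,0.43],[0,0,0]],[[-0.578,-0.01,0.45],[0,0,0]],[[-0.578,-0.01,0.45],[0,0,0]]]}}

```text
clock: 10.12
tool_pos: [0.4344, -0.0832, 0.0793]
eef_rot: [1.0, 0.0, -0.001, -0.0]
contact_force: [0.1, -0.5, 0.5]
opening: 0.798
finger_force: 0.0
```

{"name": "send_rows", "arguments": {"targets": [[[0,0,0],[0,0,0]],[[0,0,0],[0,0,0]],[[0,0,0],[0,0,0]],[[0,0,0],[0,0,0]],[[0,0,0],[0,0,0]],[[0,0,0],[0,0,0]],[[0,0,0],[0,0,0]]], "fingers": 0}}

```text
clock: 11.0
tool_pos: [0.4349, -0.0836, 0.0798]
eef_rot: [1.0, -0.0, 0.0, 0.0]
contact_force: [0.4, -2.6, 2.3]
opening: 0.287
finger_force: 30.0
```

{"name": "send_rows", "arguments": {"targets": [[[0,0,-0.08],[0,0,0]],[[0,0,-0.2],[0,0,0]],[[0.02,-0.05,-0.32],[0,0,0]],[[0.1,-0.15,-0.36],[0,0,0]],[[0.22,-0.24,-0.36],[0,0,0]],[[0.35,-0.31,-0.36],[0,0,0]],[[0.48,-0.324,-0.36],[0,0,0]],[[0.57,-0.324,-0.36],[0,0,0]],[[0.591,-0.324,-0.36],[0,0,0]],[[0.591,-0.324,-0.36],[0,0,0]],[[0.591,-0.324,-0.36],[0,0,0]]]}}

```text
clock: 12.38
tool_pos: [0.6104, 0.0138, 0.1874]
eef_rot: [1.0, -0.0, -0.001, 0.0]
contact_force: [-0.4, 1.4, -3.1]
opening: 0.287
finger_force: 30.0
```

{"name": "send_rows", "arguments": {"targets": [[[0.003,0,0.05],[0,0,0]],[[0.003,0,0.14],[0,0,0]],[[0.003,0,0.22],[0,0,0]],[[0.003,0,0.28],[0,0,0]],[[0.003,0,0.3],[0,0,0]],[[0.003,0,0.306],[0,0,0]],[[0.003,0,0.31],[0,0,0]],[[0.003,0,0.31],[0,0,0]]]}}

```text
clock: 13.38
tool_pos: [0.6135, 0.0139, 0.0953]
eef_rot: [1.0, -0.0, 0.001, 0.0]
contact_force: [-0.2, 0.1, -3.5]
opening: 0.291
finger_force: 30.0
```

{"name": "send_rows", "arguments": {"targets": [[[0,0,0.002],[0,0,0]],[[0,0,0.004],[0,0,0]],[[0,0,0.006],[0,0,0]],[[0,0,0.006],[0,0,0]]]}}

```text
clock: 13.88
tool_pos: [0.613, 0.0139, 0.0928]
eef_rot: [1.0, -0.0, -0.0, 0.0]
contact_force: [-0.5, 0.3, -3.2]
opening: 0.287
finger_force: 30.0
```

{"name": "send_rows", "arguments": {"targets": [[[0,0,0.002],[0,0,0]],[[0,0,0.004],[0,0,0]],[[0,0,0.004],[0,0,0]]]}}

```text
clock: 14.25
tool_pos: [0.6131, 0.0138, 0.0919]
eef_rot: [1.0, -0.0, 0.0, 0.0]
contact_force: [-0.4, -0.7, -0.9]
opening: 0.283
finger_force: 30.0
```

{"name": "send_rows", "arguments": {"targets": [[[0,0,0.001],[0,0,0]],[[0,0,0.001],[0,0,0]],[[0,0,0.001],[0,0,0]],[[0,0,0.001],[0,0,0]],[[0,0,-0.05],[0,0,0]],[[0,0,-0.15],[0,0,0]],[[0,0,-0.28],[0,0,0]],[[0,0,-0.38],[0,0,0]],[[0,0,-0.4],[0,0,0]],[[0,0,-0.4],[0,0,0]]], "fingers": 0.8}}

```text
clock: 15.5
tool_pos: [0.6129, 0.0139, 0.2119]
eef_rot: [1.0, 0.0, 0.0, -0.0]
contact_force: [0.7, -0.0, 0.1]
opening: 0.802
finger_force: 0.0
```

{"name": "send_rows", "arguments": {"targets": [[[-0.05,-0.05,0],[0,0,0]],[[-0.17,-0.18,0],[0,0,0]],[[-0.3,-0.32,0],[0,0,0]],[[-0.43,-0.46,0],[0,0,0]],[[-0.56,-0.6,0],[0,0,0]],[[-0.68,-0.73,0],[0,0,0]],[[-0.78,-0.83,0],[0,0,0]],[[-0.83,-0.88,0],[0,0,0]],[[-0.838,-0.887,0],[0,0,0]],[[-0.838,-0.887,0],[0,0,0]],[[-0.838,-0.887,0],[0,0,0]]]}}

```text
clock: 16.88
tool_pos: [0.3625, 0.2789, 0.2115]
eef_rot: [1.0, -0.001, 0.0, 0.0]
contact_force: [0.3, -0.2, -0.1]
opening: 0.8
finger_force: 0.0
```

{"name": "send_rows", "arguments": {"targets": [[[0,0,0.05],[0,0,0]],[[0,0,0.16],[0,0,0]],[[0,0,0.28],[0,0,0]],[[0,0,0.38],[0,0,0]],[[0,0,0.44],[0,0,0]],[[0,0,0.453],[0,0,0]],[[0,0,0.453],[0,0,0]]]}}

```text
clock: 17.75
tool_pos: [0.3622, 0.2796, 0.076]
eef_rot: [1.0, -0.001, 0.0, 0.0]
contact_force: [0.7, 0.5, -0.1]
opening: 0.796
finger_force: 0.0
```

{"name": "send_rows", "arguments": {"targets": [[[0,0,0],[0,0,0]],[[0,0,0],[0,0,0]],[[0,0,0],[0,0,0]],[[0,0,0],[0,0,0]],[[0,0,0],[0,0,0]],[[0,0,0],[0,0,0]],[[0,0,0],[0,0,0]]], "fingers": 0}}

```text
clock: 18.62
tool_pos: [0.3616, 0.2801, 0.0758]
eef_rot: [1.0, 0.0, 0.0, -0.0]
contact_force: [0.3, 0.5, 2.1]
opening: 0.287
finger_force: 30.0
```

{"name": "send_rows", "arguments": {"targets": [[[0,0,-0.08],[0,0,0]],[[0,0,-0.2],[0,0,0]],[[0.03,0.02,-0.32],[0,0,0]],[[0.12,0.08,-0.4],[0,0,0]],[[0.26,0.175,-0.4],[0,0,0]],[[0.41,0.275,-0.4],[0,0,0]],[[0.56,0.375,-0.4],[0,0,0]],[[0.7,0.47,-0.4],[0,0,0]],[[0.81,0.545,-0.4],[0,0,0]],[[0.852,0.573,-0.4],[0,0,0]],[[0.852,0.573,-0.4],[0,0,0]],[[0.852,0.573,-0.4],[0,0,0]]]}}

```text
clock: 20.12
tool_pos: [0.6153, 0.1102, 0.1954]
eef_rot: [1.0, 0.001, -0.001, -0.001]
contact_force: [0.8, 0.3, -2.4]
opening: 0.287
finger_force: 30.0
```

{"name": "send_rows", "arguments": {"targets": [[[0,0,0.05],[0,0,0]],[[0,0,0.15],[0,0,0]],[[0,0,0.25],[0,0,0]],[[0,0,0.31],[0,0,0]],[[0,0,0.34],[0,0,0]],[[0,0,0.348],[0,0,0]],[[0,0,0.348],[0,0,0]],[[0,0,0.348],[0,0,0]]]}}

```text
clock: 21.12
tool_pos: [0.6179, 0.1082, 0.0922]
eef_rot: [1.0, -0.0, 0.001, -0.0]
contact_force: [0.0, -0.2, -2.5]
opening: 0.285
finger_force: 30.0
```

{"name": "send_rows", "arguments": {"targets": [[[0,0,0.002],[0,0,0]],[[0,0,0.004],[0,0,0]],[[0,0,0.006],[0,0,0]],[[0,0,0.006],[0,0,0]]]}}

```text
clock: 21.62
tool_pos: [0.6172, 0.1081, 0.0895]
eef_rot: [1.0, -0.0, -0.0, 0.0]
contact_force: [0.4, -0.7, -1.8]
opening: 0.289
finger_force: 30.0
```

{"name": "send_rows", "arguments": {"targets": [[[0,0,0.002],[0,0,0]],[[0,0,0.004],[0,0,0]],[[0,0,0.004],[0,0,0]]]}}

```text
clock: 22.0
tool_pos: [0.6172, 0.1081, 0.0883]
eef_rot: [1.0, 0.0, -0.0, 0.0]
contact_force: [0.3, 0.1, -2.5]
opening: 0.287
finger_force: 30.0
```

{"name": "send_rows", "arguments": {"targets": [[[0,0,0.002],[0,0,0]],[[0,0,0.004],[0,0,0]],[[0,0,0.004],[0,0,0]]]}}

```text
clock: 22.38
tool_pos: [0.6174, 0.1081, 0.0879]
eef_rot: [1.0, -0.0, 0.0, -0.0]
contact_force: [-2.4, 0.6, 5.2]
opening: 0.286
finger_force: 30.0
```

{"name": "send_rows", "arguments": {"targets": [[[0,0,0],[0,0,0]],[[0,0,0],[0,0,0]],[[0,0,0],[0,0,0]],[[0,0,0],[0,0,0]],[[0,0,-0.05],[0,0,0]],[[0,0,-0.15],[0,0,0]],[[0,0,-0.28],[0,0,0]],[[0,0,-0.38],[0,0,0]],[[0,0,-0.4],[0,0,0]],[[0,0,-0.4],[0,0,0]]], "fingers": 0.8}}

```text
clock: 23.62
tool_pos: [0.617, 0.1081, 0.2072]
eef_rot: [1.0, 0.0, 0.0, 0.0]
contact_force: [0.1, 0.1, -0.4]
opening: 0.802
finger_force: 0.0
```

{"name": "send_rows", "arguments": {"targets": [[[-0.1,0.01,0],[0,0,0]],[[-0.25,0.03,0],[0,0,0]],[[-0.4,0.046,0],[0,0,0]],[[-0.5,0.046,0],[0,0,0]],[[-0.522,0.046,0.02],[0,0,0]],[[-0.522,0.046,0.12],[0,0,0]],[[-0.522,0.046,0.25],[0,0,0]],[[-0.522,0.046,0.37],[0,0,0]],[[-0.522,0.046,0.43],[0,0,0]],[[-0.522,0.046,0.45],[0,0,0]],[[-0.522,0.046,0.45],[0,0,0]]]}}

```text
clock: 25.0
tool_pos: [0.461, 0.0943, 0.0717]
eef_rot: [1.0, -0.0, -0.0, 0.0]
contact_force: [0.8, 0.2, 0.2]
opening: 0.803
finger_force: 0.0
```

{"name": "send_rows", "arguments": {"targets": [[[0,0,0],[0,0,0]],[[0,0,0],[0,0,0]],[[0,0,0],[0,0,0]],[[0,0,0],[0,0,0]],[[0,0,0],[0,0,0]],[[0,0,0],[0,0,0]],[[0,0,0],[0,0,0]]], "fingers": 0}}

```text
clock: 25.88
tool_pos: [0.4607, 0.0944, 0.0723]
eef_rot: [1.0, 0.0, 0.0, -0.0]
contact_force: [0.2, 0.3, 2.0]
opening: 0.282
finger_force: 30.0
```

{"name": "send_rows", "arguments": {"targets": [[[0,0,-0.08],[0,0,0]],[[0,0,-0.2],[0,0,0]],[[0.02,-0.06,-0.32],[0,0,0]],[[0.08,-0.17,-0.4],[0,0,0]],[[0.18,-0.28,-0.4],[0,0,0]],[[0.3,-0.35,-0.4],[0,0,0]],[[0.43,-0.369,-0.4],[0,0,0]],[[0.52,-0.369,-0.4],[0,0,0]],[[0.537,-0.369,-0.4],[0,0,0]],[[0.537,-0.369,-0.4],[0,0,0]],[[0.537,-0.369,-0.4],[0,0,0]]]}}

```text
clock: 27.25
tool_pos: [0.6203, 0.2051, 0.1921]
eef_rot: [1.0, 0.0, -0.001, 0.0]
contact_force: [-0.4, -0.2, -0.8]
opening: 0.285
finger_force: 30.0
```

{"name": "send_rows", "arguments": {"targets": [[[0,0,0.05],[0,0,0]],[[0,0,0.15],[0,0,0]],[[0,0,0.25],[0,0,0]],[[0,0,0.31],[0,0,0]],[[0,0,0.34],[0,0,0]],[[0,0,0.35],[0,0,0]],[[0,0,0.35],[0,0,0]],[[0,0,0.35],[0,0,0]]]}}

```text
clock: 28.25
tool_pos: [0.6224, 0.2052, 0.0881]
eef_rot: [1.0, -0.0, 0.001, -0.0]
contact_force: [-0.8, -0.4, -1.1]
opening: 0.286
finger_force: 30.0
```

{"name": "send_rows", "arguments": {"targets": [[[0,0,0.002],[0,0,0]],[[0,0,0.004],[0,0,0]],[[0,0,0.006],[0,0,0]],[[0,0,0.006],[0,0,0]]]}}

```text
clock: 28.75
tool_pos: [0.6217, 0.205, 0.0853]
eef_rot: [1.0, -0.0, -0.0, 0.0]
contact_force: [-0.3, 0.6, -0.6]
opening: 0.287
finger_force: 30.0
```

Contact is expected at a TCP height of about 0.084.

{"name": "send_rows", "arguments": {"targets": [[[0,0,0.002],[0,0,0]],[[0,0,0.004],[0,0,0]],[[0,0,0.004],[0,0,0]]]}}

```text
clock: 29.12
tool_pos: [0.6219, 0.2051, 0.0844]
eef_rot: [1.0, 0.0, 0.0, -0.0]
contact_force: [0.7, 0.2, 2.2]
opening: 0.285
finger_force: 30.0
```

{"name": "send_rows", "arguments": {"targets": [[[0,0,0.001],[0,0,0]],[[0,0,0.002],[0,0,0]],[[0,0,0.002],[0,0,0]]]}}

```text
clock: 29.5
tool_pos: [0.622, 0.2052, 0.0844]
eef_rot: [1.0, 0.0, 0.0, -0.0]
contact_force: [-1.3, 0.0, 5.8]
opening: 0.284
finger_force: 30.0
```

It touches. Next I release, rise and back off towards the robot so the view is clear.

{"name": "send_rows", "arguments": {"targets": [[[0,0,0],[0,0,0]],[[0,0,0],[0,0,0]],[[0,0,0],[0,0,0]],[[0,0,0],[0,0,0]],[[0,0,-0.05],[0,0,0]],[[0,0,-0.15],[0,0,0]],[[0,0,-0.28],[0,0,0]],[[0,0,-0.42],[0,0,0]],[[0,0,-0.5],[0,0,0]],[[-0.1,0,-0.5],[0,0,0]],[[-0.25,0,-0.5],[0,0,0]],[[-0.4,0,-0.5],[0,0,0]]], "fingers": 0.8}}

```text
clock: 31.0
tool_pos: [0.5007, 0.2051, 0.2347]
eef_rot: [1.0, -0.0, 0.001, -0.0]
contact_force: [-0.4, 0.1, -0.3]
opening: 0.802
finger_force: 0.0
```

{"name": "send_rows", "arguments": {"targets": [[[-0.15,0,0],[0,0,0]],[[-0.3,0,0],[0,0,0]],[[-0.3,0,0],[0,0,0]],[[-0.3,0,0],[0,0,0]]]}}

```text
clock: 31.5
tool_pos: [0.413, 0.2054, 0.2345]
eef_rot: [1.0, -0.0, 0.001, -0.001]
contact_force: [0.3, -0.2, 0.5]
opening: 0.798
finger_force: 0.0
```

Run:
```python
from plant import *
from h import *
s=get_state();print(s["clock"],s["tool_pos"])
a=snapshot("scene");b=snapshot("top")
for n,x,y,h in((80,.6072,-.0883,.124),(68,.6123,.0137,.12),(56,.6171,.1083,.116),(44,.6218,.205,.112)):
    print(n,"expected top px, scene",proj(a,[x,y,h+.012]).round(1),"top",proj(b,[x,y,h+.012]).round(1))
cv2.imwrite("pics/e.png",np.hstack([cv2.resize(a["img"][130:310,230:410],(400,400)),cv2.resize(b["img"][90:270,110:390],(400,257+0)) if 0 else cv2.resize(b["img"][40:320,110:390],(400,400))]))
```

```text
31.5 [0.41300004 0.20544854 0.23452279]
80 expected top px, scene [297.4 205.4] top [330.6 171.2]
68 expected top px, scene [324.8 181.8] top [275.  169.3]
56 expected top px, scene [347.2 162.8] top [224.  167.6]
44 expected top px, scene [367.5 145.5] top [172.4 166. ]
```

View pics/e.png

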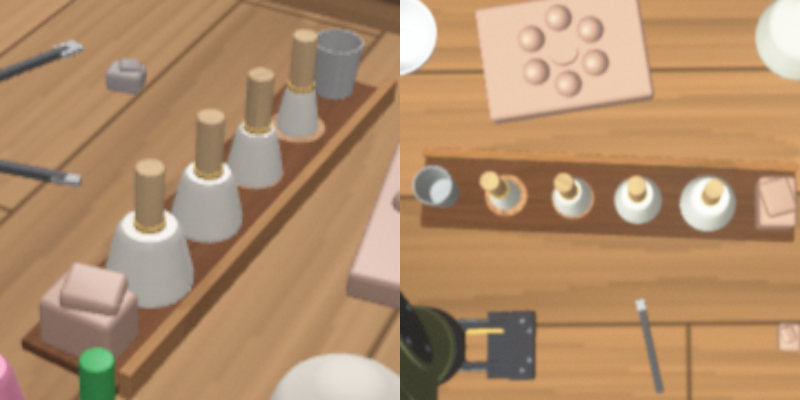

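All four mallets stand upright in order. In the top view the handle tops are at (713,190), (637,187), (565,183) and (489,181), each within about 1–2 image pixels of the expected spot. The gripper is well clear.

```bash
python3 -c "
from plant import *
print(finish_job())"
```

```text
the job is handed in; nothing more can be done
None
```

All four mallets stand upright on their cork marks, ordered 80, 68, 56, 44 from the stone block to the tin cup; the job was handed in at about 32 s, and no verdict came back.

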